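# Roll the clay pipe stub into its cradle

## Robot

A 7-joint arm with a two-finger parallel gripper is mounted at the origin on the work surface. World frame = base frame: x ahead of the robot, y to its left, z up, the work surface at z = 0. Lengths are in m, angles in rad, forces in N, time in s.
With the tool pointing down it reaches from about 0.4 to 0.875 m from the base axis. Payload 19.3 kg.
Tool frame: the origin (TCP) lies between the finger pads; the fingertips stand bot.tcp_to_tips ahead of it and the grasp point (between the pads) is the TCP (bot.tcp_to_tips is the distance from the TCP to the fingertips, in m); z points along the fingers, y is the line along which they close (so a half turn about z gives the same grasp; the last joint's range is limited). The gripper opens to 85 mm and grips with 20 to 120 N. Pads are 22 mm wide; open, the fingers measure 114 mm over their backs; the gripper's body (76 mm by 85 mm) begins 54 mm behind the grasp point. The pads swing forward as they close: fully open they stand 13 mm farther back than shut.
Start: joints at [1.06, 0.521, -0.036, 1.599, 0.021, 1.021, -0.113], TCP at [0.267, -0.565, 0.223] pointing down, gripper open.
Joint ranges: [-2.91, 2.91], [-0.3, 2.13], [-1.5, 1.42], [0.17, 2.43], [-1.26, 4.41], [0.16, 1.93], [-2.52, 2.52]. Speed limits (rad/s): [1.89, 1.89, 2.39, 2.39, 3.01, 3.01, 3.01].

## Interface

Orientations are given as [roll, pitch, yaw] about the fixed x, y, z axes, in that order (R = Rz(yaw) Ry(pitch) Rx(roll)).
In Python, from workcell import telemetry, grab_frame, bot gives the robot as it stands. The module is installed in compiled form; this text tells all that it offers.
- The arm moves only by the shell command python3 -m crank 'ROWS' [FORCE]. ROWS is text: rows parted by semicolons, each of 7 numbers parted by spaces: the finger opening in m, from 0 to 0.0854, then the shift along the tool's x, y, z in m, then the turn, a rotation vector about the tool's x, y, z in degrees. A call has exactly 8 rows; each row shifts and turns the commanded pose from where the row before left it, along the tool's axes as they then stand; what a row does not reach is not made up. A row lasts 1/12 s, in which the tool goes at most 41.7 mm and 7.16 degrees, less where a joint would pass 70% of its speed; a pose out of reach is approached as far as the arm can. A call with a gripper value outside its range is refused whole. The fingers move at their own pace and stop on an object; FORCE is the grip in N (left out, the last holds). Time passes only in rows, so rows that do not move let the fingers close, or fill a call up. It gives the time, the measured TCP pose, the force, the opening and the grip force at its end, in the units of the state.
- telemetry.observe(): the state, without advancing time (a new reading comes with each control period).
- grab_frame(name): name is "scene" or "side" or "wrist"; returns a dict with "pixels" (420x560x3 uint8, red, green, blue), "depth" (420x560 float32, m along the optical axis (not along the pixel's ray), 0 where there is no reading), "vertical_fov" (degrees; the focal length in pixels is half the picture's height over the tangent of half this angle, whatever the lens; pixels are square), "cx", "cy" (the principal point, pixels), "R" (3x3) and "t" (3): a world point X has camera coordinates R X + t; the wrist camera has in their place "hand_eye" (4x4, takes a point from camera to tool coordinates, whose origin is the TCP and whose axes are the flange's). Camera axes: x right, y down, z forward; pixel columns grow to the right and rows downward; lengths in m; the calibration is good to about 2 mm. A picture is of the moment at which its call begins: read the wrist's pose just before it.
- bot.job_done(): hands the job in; it is judged then, once.
The state is a dict: "clock": time; "qpos": joint angles; "qd": joint speeds; "joint_efforts": joint torques, N m; "position": TCP position; "tool_rot": TCP orientation; "force": force on the tool from outside, world axes, zero at the start; "moment": the same for the moment, N m; "grip_width": finger opening in m; "finger_force": force on a finger pad.
Only numpy, scipy, OpenCV 4.12 (cv2) and the standard library are available. Lean on these libraries where they do the work, as an engineer would, in place of code of your own. Each camera call takes 0.05 s, during which the arm holds its last target. There are 200 camera calls.

## Task

Roll the clay pipe stub along the bench by gently pushing on its side, over the ramp and into the groove of the wide V-cradle, so that it rests down in the groove and sticks out about equally at both ends (push on its end with a fingertip to centre it). It is too brittle to handle: do not take it between the fingers or lift it, only push it slowly from outside with the fingertips. Leave the other things on the bench, and the rod in the narrow cradle, where they are.

Things in the scene. Friction and masses are not known exactly. Their poses are not given: they have to be found in the camera images.
- pipe_center (a point): Centre of the pipe stub of glazed clay (slippery, friction about 0.25): terracotta bar, dark bore ends, 50 mm diameter, 130 mm long, lying between the cradles (this point 25 mm up). x axis along its length; the others turn as it rolls. It rolls straight, square to its length, coasts up to 1 cm after a slow push, squares up against the ramp if pushed on. Pushed on an end it slides lengthwise.
- wide_cradle: Fixed grey cradle, 90 mm along x (the groove), 110 mm along y. On both y sides a 35 mm ramp rises to a crest 10 mm high, 18 to 20 mm from the middle; between the crests a V groove 36 mm wide, its bottom line at bench height. Origin: middle of that line; z up. Left or right of the pipe. Seated, the pipe's axis is 29 mm above the bench; centred, it sticks out 20 mm at each end.
- narrow_cradle: Fixed grey cradle on the other side of the pipe: same outside (90 x 110 mm, 10 mm high, 35 mm ramps) but its V groove is only 16 mm wide and a thin wooden rod lies in it, its top 16 mm above the bench. Origin: middle of the bottom line of the groove, at bench height; x along the groove, z up.
- pipe_1 (a point): Point on the axis of the pipe stub, 47 mm towards -x of its centre (only used to judge that it is not taken between the fingers).
- pipe_2 (a point): Point on the axis of the pipe stub, 23.5 mm towards -x of its centre (only used to judge that it is not taken between the fingers).
- pipe_3 (a point): Point on the axis of the pipe stub, 23.5 mm towards +x of its centre (only used to judge that it is not taken between the fingers).
- pipe_4 (a point): Point on the axis of the pipe stub, 47 mm towards +x of its centre (only used to judge that it is not taken between the fingers).
- rod: thin round wooden rod, 12 mm diameter, 110 mm long, lying in the groove of the narrow cradle; origin at its centre, its x axis along its length
- eraser: white eraser, 45 x 24 x 16 mm, lying on the bench on the robot's side of the work; origin at the centre of its underside
- wedge: small wooden block, 35 x 30 x 20 mm, lying on the bench beyond the work; origin at the centre of its underside
- toothbrush: flat cleaning brush with a wooden handle, 170 mm long, lying on the bench beyond the work; origin at its middle on the bench, its x axis along its length
- jar: glass jar with a white lid, 64 mm diameter, 85 mm tall, standing beyond the work; origin at the centre of its underside
- pot: white pot with a black lid, 60 mm diameter, 75 mm tall, standing to the right of the work; origin at the centre of its underside
- tub: low clear tub with a green lid, 90 mm diameter, 50 mm tall, standing to the left of the work; origin at the centre of its underside
Not all that is in view belongs to the job. Several things look just like the part that bears pipe_center: the one meant starts farthest to the robot's right.

How it is judged:
By the outcome, as a careful person would: the job done as asked, in the order asked, and still so for the second after the job is handed in, with the robot touching nothing.
It also fails if it takes over 72 s, if anything falls off the work surface, if the arm or the gripper's body presses on something with over 40 N, if the wrist force passes 120 N, or if a joint passes its speed limit or range.

## Working session

There is one attempt and no reset: what is moved stays moved. The work goes in short steps, Python scripts to look and compute and a shell command to move; the robot and the scene stay as the last step left them, time stands still between calls to the robot, and variables do not carry over. Pictures are saved under pics/ and viewed, at most 10 in all, crops included, and the job is handed in when it is done.

```bash
mkdir -p pics
cat > h.py <<'E'
import numpy as np, cv2
from workcell import telemetry, grab_frame, bot
def world(f,u,v,z=None):
    """pixel -> world; using depth, or plane z"""
    h=f["pixels"].shape[0]; fl=h/2/np.tan(np.radians(f["vertical_fov"])/2)
    ray=np.array([(u-f["cx"])/fl,(v-f["cy"])/fl,1.])
    R=np.array(f["R"]);t=np.array(f["t"])
    if z is None: return R.T@(ray*f["depth"][int(round(v)),int(round(u))]-t)
    c=-R.T@t; d=R.T@ray
    return c+d*(z-c[2])/d[2]
def save(f,n): cv2.imwrite("pics/"+n,f["pixels"][:,:,::-1])
E
python3 - <<'E'
from h import *
import pickle
s=telemetry.observe();print(s["position"],s["tool_rot"],s["clock"],bot.tcp_to_tips)
for n in("scene","side"):
    f=grab_frame(n);save(f,n+"0.png");pickle.dump(f,open(n+".pkl","wb"))
E
```

```text
[ 0.26650189 -0.56497188  0.22253804] [-3.14047061e+00  8.12352462e-05  4.40821172e-01] 0.0 0.019
```

View pics/scene0.png

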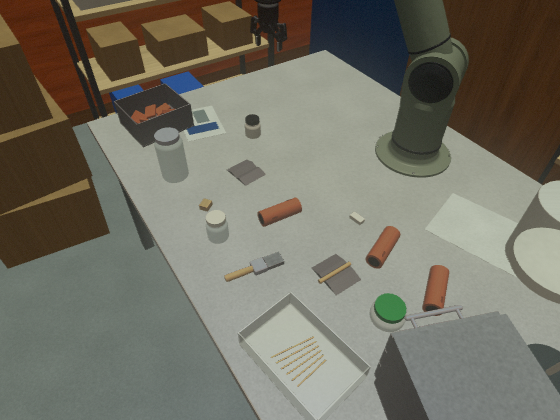

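View pics/side0.png

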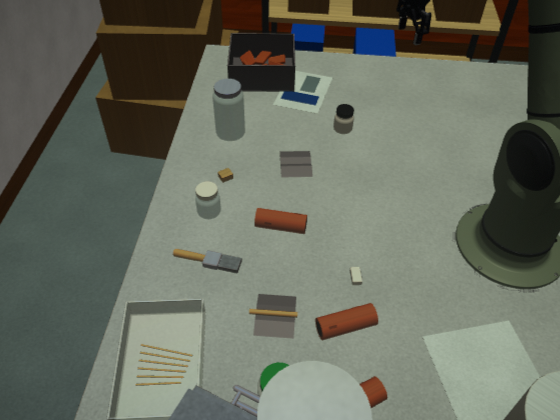

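The meant pipe is the one at (280,211) in scene and (281,220) in side. The wide cradle is at (246,172) and (296,164), and the narrow one with the rod is at (336,272) and (275,315). Next I'll measure them using depth.

```bash
cat > m.py <<'E'
from h import *
def cloud(f,box):
    u0,v0,u1,v1=box; U,V=np.meshgrid(np.arange(u0,u1),np.arange(v0,v1))
    h=f["pixels"].shape[0]; fl=h/2/np.tan(np.radians(f["vertical_fov"])/2)
    d=f["depth"][v0:v1,u0:u1]
    P=np.stack([(U-f["cx"])/fl*d,(V-f["cy"])/fl*d,d],-1)
    W=(P-np.array(f["t"]))@np.array(f["R"])
    return W[d>0], f["pixels"][v0:v1,u0:u1][d>0].astype(int), np.stack([U,V],-1)[d>0]
def rect(W,m):
    (c,wh,a)=cv2.minAreaRect(W[m][:,:2].astype(np.float32)); return np.round(c,4),np.round(wh,4),round(a,1),m.sum()
E
python3 - <<'E'
from m import *
import pickle
B={"scene":dict(pipe=(250,190,310,232),cr=(220,155,272,190),nar=(305,248,365,300)),"side":dict(pipe=(245,200,316,240),cr=(270,140,325,185),nar=(245,285,305,345))}
for n in B:
    f=pickle.load(open(n+".pkl","rb"))
    W,C,_=cloud(f,B[n]["pipe"]); m=(C[:,0]>C[:,2]+40)&(W[:,2]>.008)
    print(n,"pipe",rect(W,m),W[m][:,2].max())
    for k in("cr","nar"):
        W,C,_=cloud(f,B[n][k]); print(k,C.mean(0),np.percentile(W[:,2],[5,50,95]))
        m=(C.sum(1)<C.sum(1).max()*0.62)|(W[:,2]>.006); 
        print(rect(W,m)); m=W[:,2]>.005;print(rect(W,m))
    for k,(u,v) in dict(scene=dict(pot=(253,120),wedge=(206,203),jar=(216,216),eraser=(357,216)),side=dict(pot=(345,111),wedge=(225,174),jar=(206,190),eraser=(356,275)))[n].items(): print(k,world(f,u,v).round(3))
E
python3 - <<'E'
import cv2
a=cv2.imread("pics/side0.png")[135:250,190:370]; b=cv2.imread("pics/scene0.png")[150:240,190:330]
cv2.imwrite("pics/c0.png",cv2.resize(a,None,fx=4.4,fy=4.4,interpolation=cv2.INTER_CUBIC))
E
```

```text
scene pipe (array([0.5888, 0.0104]), array([0.0458, 0.1309]), 85.2, np.int64(541)) 0.052103387657291146
cr [143.02373068 144.10485651 132.12362031] [-0.0045608  -0.00067416  0.00705947]
(array([ 0.5435, -0.2414]), array([0.1473, 0.094 ]), 9.5, np.int64(209))
(array([ 0.5429, -0.2372]), array([0.1473, 0.0845]), 9.9, np.int64(202))
nar [142.86090588 142.57083199 131.67202056] [-3.60351421e-03 -6.93833962e-05  1.09507098e-02]
(array([0.5651, 0.2667]), array([0.1407, 0.0959]), 0.4, np.int64(771))
(array([0.5653, 0.2719]), array([0.0863, 0.1402]), 89.7, np.int64(683))
pot [ 0.439 -0.4    0.074]
wedge [ 0.76  -0.157  0.017]
jar [ 0.781 -0.031  0.082]
eraser [0.393 0.147 0.015]
side pipe (array([0.5892, 0.0102]), array([0.0471, 0.1304]), 85.9, np.int64(777)) 0.05503844383386551
cr [122.77908391 127.71787596 114.82650993] [-0.00422333  0.00051653  0.00898475]
(array([ 0.5545, -0.2513]), array([0.1352, 0.1378]), 17.7, np.int64(474))
(array([ 0.5567, -0.2453]), array([0.1468, 0.1868]), 7.1, np.int64(403))
nar [117.8223152  119.30404463 106.06917713] [-0.00323865  0.00178012  0.01274361]
(array([0.5805, 0.2677]), array([0.109 , 0.1158]), 9.8, np.int64(1277))
(array([0.5751, 0.2719]), array([0.1303, 0.143 ]), 83.5, np.int64(1140))
pot [ 0.435 -0.406  0.074]
wedge [ 0.761 -0.156  0.017]
jar [ 0.784 -0.026  0.084]
eraser [0.393 0.149 0.015]
```

View pics/c0.png

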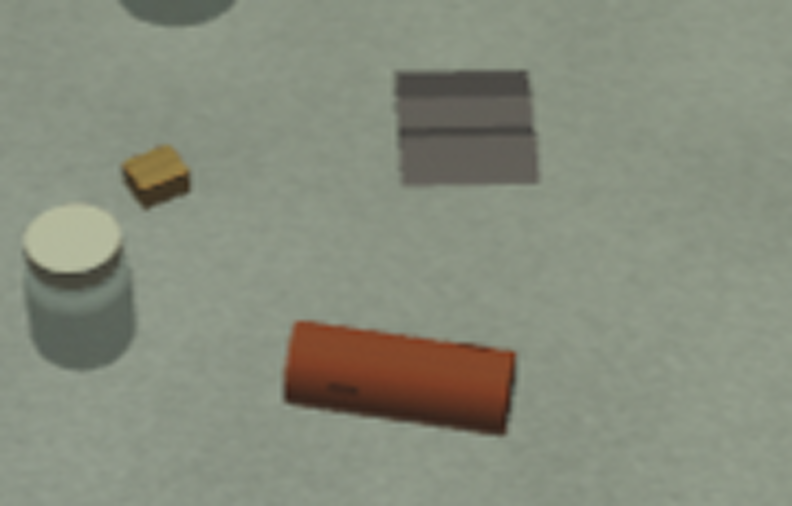

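The crop shows the wide cradle corners at the foot near (402,184), (539,182), (395,71) and (528,70). The pipe is skewed slightly, with ends at about (290,362) and (510,392). The wedge and jar stand on the far side.

Run:
```python
from h import *
import pickle
f=pickle.load(open("side.pkl","rb"))
W=[world(f,190+u/4.4-.4,135+v/4.4-.4,z) for u,v,z in((402,184,0),(539,182,0),(528,70,0),(395,71,0),(400,132,.01),(536,131,.01))]
for w in W: print(w.round(4))
print(cv2.minAreaRect(np.array(W)[:4,:2].astype(np.float32)), np.mean(W[:4],0))
```

```text
[ 0.6053 -0.1816  0.    ]
[ 0.5171 -0.1933  0.    ]
[ 0.5308 -0.3008  0.    ]
[ 0.6205 -0.2897  0.    ]
[ 0.6104 -0.2196  0.01  ]
[ 0.5218 -0.2305  0.01  ]
((0.5687734484672546, -0.24127337336540222), (0.09033840149641037, 0.10913975536823273), 7.2452521324157715) [ 0.56842392 -0.24135952  0.        ]
```

```bash
Z='0.085 0 0 0 0 0 -7'; python3 -m crank '0.0854 0 0 0 0 0 -7;0.0854 0 0 0 0 0 -7;0.0854 0 0 0 0 0 -7;0.0854 0 0 0 0 0 -7;0.0854 0 0 0 0 0 -7;0.0854 0 0 0 0 0 -7;0.0854 0 0 0 0 0 -7;0.0854 0 0 0 0 0 -7'
python3 -m crank '0.0854 0 0 0 0 0 -4.1;0.07 .034 .0135 0 0 0 0;0.07 .034 .0135 0 0 0 0;0.07 .034 .0135 0 0 0 0;0.07 .034 .0135 0 0 0 0;0.07 .034 .0135 0 0 0 0;0.07 .034 .0135 0 0 0 0;0.07 .034 .0135 0 0 0 0'
python3 -m crank '0.07 .034 .0135 0 0 0 0;0.07 .034 .0135 0 0 0 0;0.07 .034 .0135 0 0 0 0;0.07 .034 .0135 0 0 0 0;0.07 .034 .0135 0 0 0 0;0.07 .034 .0135 0 0 0 0;0.07 .034 .0135 0 0 0 0;0.07 .034 .0135 0 0 0 0'
python3 -m crank '0.07 .034 .0135 0 0 0 0;0.07 .034 .0135 0 0 0 0;0.07 .034 .0135 0 0 0 0;0.07 .034 .0135 0 0 0 0;0.07 .034 .0135 0 0 0 0;0.07 0 0 0 0 0 0;0.07 0 0 0 0 0 0;0.07 0 0 0 0 0 0'
```

```text
clock: 0.77
position: [0.2665, -0.5651, 0.2228]
tool_rot: [-3.141, -0.0, 1.424]
force: [0.2, -0.1, -0.6]
grip_width: 0.0854
finger_force: 0.0
clock: 1.43
position: [0.3803, -0.334, 0.223]
tool_rot: [-3.141, -0.0, 1.489]
force: [1.0, -0.9, -0.4]
grip_width: 0.0699
finger_force: 0.0
clock: 2.1
position: [0.5101, -0.0717, 0.223]
tool_rot: [-3.141, 0.0, 1.49]
force: [0.2, -0.7, 1.4]
grip_width: 0.0699
finger_force: 0.0
clock: 2.77
position: [0.5905, 0.0902, 0.2226]
tool_rot: [-3.141, 0.001, 1.49]
force: [0.2, -1.1, 0.6]
grip_width: 0.07
finger_force: 0.0
```

```bash
python3 -m crank '0.07 0 0 .036 0 0 0;0.07 0 0 .036 0 0 0;0.07 0 0 .036 0 0 0;0.07 0 0 .036 0 0 0;0.07 0 0 .03 0 0 0;0.07 0 0 .015 0 0 0;0.07 0 0 0 0 0 0;0.07 0 0 0 0 0 0'
python3 - <<'E'
from h import *
print(bot.tcp_to_tips)
f=grab_frame("side");save(f,"side1.png")
a=f["pixels"][160:270,210:370,::-1];cv2.imwrite("pics/c1.png",cv2.resize(a,None,fx=4.5,fy=4.5,interpolation=cv2.INTER_CUBIC))
E
```

```text
clock: 3.43
position: [0.5905, 0.0895, 0.0342]
tool_rot: [-3.141, 0.001, 1.488]
force: [-0.0, -0.2, 1.3]
grip_width: 0.0702
finger_force: 0.0
0.019
```

View pics/c1.png

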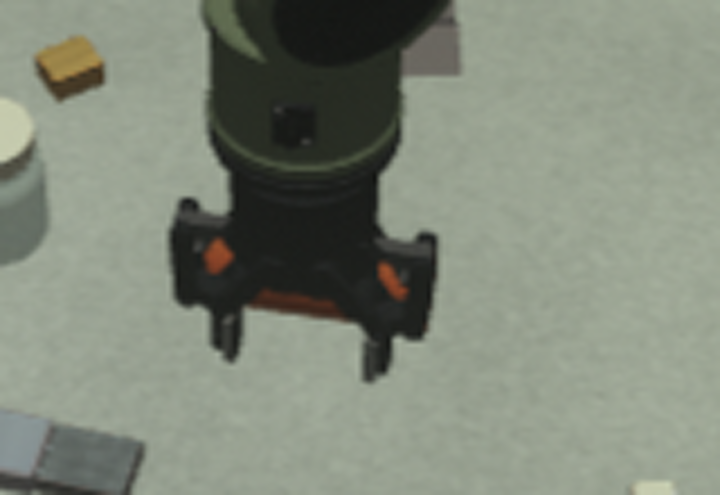

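The fingertips are at crop (230,358) and (372,380). I'll work out their height from those pixels.

Run:
```python
from h import *
import pickle
f=pickle.load(open("side.pkl","rb"))
for u,v in((230,358),(372,380)):
  for z in(0.01,.016,.022,.028): print(z,world(f,210+u/4.5-.4,160+v/4.5-.4,z).round(4))
```

```text
0.01 [0.6338 0.0601 0.01  ]
0.016 [0.6331 0.0649 0.016 ]
0.022 [0.6325 0.0697 0.022 ]
0.028 [0.6318 0.0745 0.028 ]
0.01 [0.5528 0.0672 0.01  ]
0.016 [0.5526 0.0719 0.016 ]
0.022 [0.5524 0.0767 0.022 ]
0.028 [0.5522 0.0815 0.028 ]
```

Run:
```python
from m import *
f=grab_frame("side")
W,C,P=cloud(f,(245,205,310,250))
m=(W[:,2]>.008)&(W[:,2]<.09)&(W[:,1]>.05)
o=np.argsort(W[m][:,2])[:400:10]
for w,p in zip(W[m][o],P[m][o]): print(p,w.round(3))
```

```text
[262 237] [0.627 0.085 0.051]
[257 236] [0.639 0.09  0.058]
[290 243] [0.557 0.106 0.062]
[258 236] [0.635 0.095 0.065]
[292 241] [0.552 0.104 0.068]
[290 240] [0.557 0.103 0.07 ]
[293 239] [0.55  0.101 0.072]
[262 230] [0.627 0.083 0.075]
[291 238] [0.555 0.103 0.078]
[258 231] [0.636 0.092 0.08 ]
[259 233] [0.632 0.1   0.083]
[291 236] [0.555 0.105 0.087]
```

Run:
```python
from h import *
f=grab_frame("wrist");save(f,"w1.png");H=np.array(f["hand_eye"]);print(H.round(3),f["vertical_fov"])
fl=210/np.tan(np.radians(f["vertical_fov"])/2)
V,U=np.mgrid[:420,:560];d=f["depth"]
P=np.stack([(U-f["cx"])/fl*d,(V-f["cy"])/fl*d,d],-1)@H[:3,:3].T+H[:3,3]
ok=(d>0)&(abs(P[...,0])<.015)&(abs(P[...,1])<.07)&(P[...,2]<.025)
for y0 in np.arange(-.06,.06,.008):
    m=ok&(P[...,1]>y0)&(P[...,1]<y0+.008)
    if m.sum()>5: print(y0.round(3),m.sum(),np.percentile(P[...,2][m],[50,90,98]).round(3))
```

```text
[[ 0.001 -0.947 -0.322  0.084]
 [ 1.     0.001 -0.002 -0.   ]
 [ 0.002 -0.322  0.947 -0.151]
 [ 0.     0.     0.     1.   ]] 64.69276166205033
-0.06 4862 [-0.075 -0.068 -0.062]
-0.052 1916 [-0.068 -0.037 -0.027]
-0.044 2146 [-0.06  -0.033 -0.023]
-0.036 1726 [-0.044 -0.024 -0.018]
-0.02 751 [-0.088 -0.083 -0.082]
-0.012 1347 [-0.089 -0.083 -0.082]
-0.004 1231 [-0.09  -0.084 -0.083]
0.004 1360 [-0.089 -0.083 -0.082]
0.012 659 [-0.088 -0.083 -0.082]
0.028 1969 [-0.045 -0.024 -0.019]
0.036 2015 [-0.061 -0.033 -0.023]
0.044 1930 [-0.068 -0.038 -0.027]
0.052 5017 [-0.076 -0.068 -0.062]
```

View pics/w1.png

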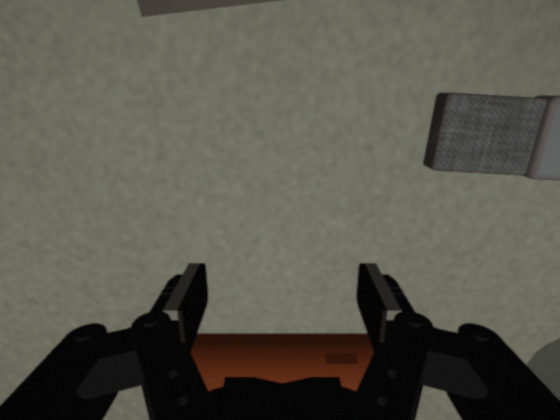

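The wrist view has the fingertips at (200,265) and (365,265). The pipe is behind them at the bottom, and the brush is at right. I'll check depth at the tips and at the bench.

Run:
```python
from h import *
s=telemetry.observe();print(s["position"],s["clock"])
f=grab_frame("wrist");H=np.array(f["hand_eye"])
fl=210/np.tan(np.radians(f["vertical_fov"])/2)
for u,v in((200,266),(200,272),(192,280),(203,290),(180,330),(365,266),(370,275),(280,200),(280,300),(280,350)):
    d=f["depth"][v,u]; p=np.array([(u-f["cx"])/fl*d,(v-f["cy"])/fl*d,d,1]); print(u,v,round(float(d),4),(H@p)[:3].round(4))
```

```text
[0.59170865 0.09024637 0.03576897] 3.5833
200 266 0.1457 [ 0.011  -0.0363 -0.0222]
200 272 0.1426 [ 0.0101 -0.0355 -0.0258]
192 280 0.134 [ 0.0115 -0.0366 -0.0344]
203 290 0.1472 [ 0.0002 -0.0353 -0.0243]
180 330 0.118 [ 0.0033 -0.0365 -0.0541]
365 266 0.144 [ 0.0119  0.0358 -0.0235]
370 275 0.1379 [ 0.0114  0.0364 -0.0302]
280 200 0.1962 [ 0.0229 -0.0015  0.0352]
280 300 0.2185 [-0.0464 -0.0016  0.0352]
280 350 0.1945 [-0.0599 -0.0014  0.0052]
```

```bash
python3 -m crank '0.07 0 0 .003 0 0 0;0.07 0 0 .002 0 0 0;0.07 0 0 .002 0 0 0;0.07 0 0 .002 0 0 0;0.07 0 0 .002 0 0 0;0.07 0 0 .002 0 0 0;0.07 0 0 .001 0 0 0;0.07 0 0 0 0 0 0'
python3 -m crank '0.07 0 0 .001 0 0 0;0.07 0 0 .001 0 0 0;0.07 0 0 .001 0 0 0;0.07 0 0 .001 0 0 0;0.07 0 0 .001 0 0 0;0.07 0 0 .001 0 0 0;0.07 0 0 0 0 0 0;0.07 0 0 0 0 0 0'
```

```text
clock: 4.3
position: [0.5907, 0.0906, 0.0198]
tool_rot: [-3.141, 0.0, 1.49]
force: [0.7, -0.9, 0.2]
grip_width: 0.07
finger_force: 0.0
clock: 4.97
position: [0.5908, 0.0906, 0.014]
tool_rot: [-3.141, -0.0, 1.49]
force: [0.3, 0.3, 0.1]
grip_width: 0.0697
finger_force: 0.0
```

```bash
python3 -m crank '0.07 0 0 .001 0 0 0;0.07 0 0 .001 0 0 0;0.07 0 0 .001 0 0 0;0.07 0 0 .001 0 0 0;0.07 0 0 .001 0 0 0;0.07 0 0 .001 0 0 0;0.07 0 0 0 0 0 0;0.07 0 0 0 0 0 0'
python3 -m crank '0.07 0 0 .001 0 0 0;0.07 0 0 .001 0 0 0;0.07 0 0 .001 0 0 0;0.07 0 0 .001 0 0 0;0.07 0 0 .001 0 0 0;0.07 0 0 0 0 0 0;0.07 0 0 0 0 0 0;0.07 0 0 0 0 0 0'
```

```text
clock: 5.63
position: [0.5908, 0.0906, 0.008]
tool_rot: [-3.142, 0.0, 1.49]
force: [-0.4, -0.2, 0.1]
grip_width: 0.0702
finger_force: 0.0
clock: 6.3
position: [0.5908, 0.0906, 0.0031]
tool_rot: [-3.142, 0.0, 1.49]
force: [-0.5, 0.1, 0.3]
grip_width: 0.0696
finger_force: 0.0
```

```bash
python3 -m crank '0.07 0 0 .001 0 0 0;0.07 0 0 .001 0 0 0;0.07 0 0 .001 0 0 0;0.07 0 0 .001 0 0 0;0.07 0 0 .001 0 0 0;0.07 0 0 .001 0 0 0;0.07 0 0 .001 0 0 0;0.07 0 0 0 0 0 0'
python3 -m crank '0.07 -.005 -.0007 0 0 0 0;0.07 -.005 -.0007 0 0 0 0;0.07 -.005 -.0006 0 0 0 0;0.07 -.005 0 0 0 0 0;0.07 -.004 0 0 0 0 0;0.07 -.003 0 0 0 0 0;0.07 -.003 0 0 0 0 0;0.07 -.002 0 0 0 0 0'
python3 - <<'E'
from h import *
f=grab_frame("scene");save(f,"s2.png")
a=f["pixels"][160:250,200:330,::-1];cv2.imwrite("pics/c2.png",cv2.resize(a,None,fx=5.5,fy=5.5,interpolation=cv2.INTER_CUBIC))
E
```

```text
clock: 6.97
position: [0.5907, 0.0906, -0.0041]
tool_rot: [-3.141, 0.0, 1.49]
force: [-0.0, -0.1, -0.8]
grip_width: 0.0699
finger_force: 0.0
clock: 7.63
position: [0.5863, 0.0585, -0.0039]
tool_rot: [3.142, 0.0, 1.489]
force: [-0.5, -0.4, -0.7]
grip_width: 0.0701
finger_force: 0.0
```

View pics/c2.png

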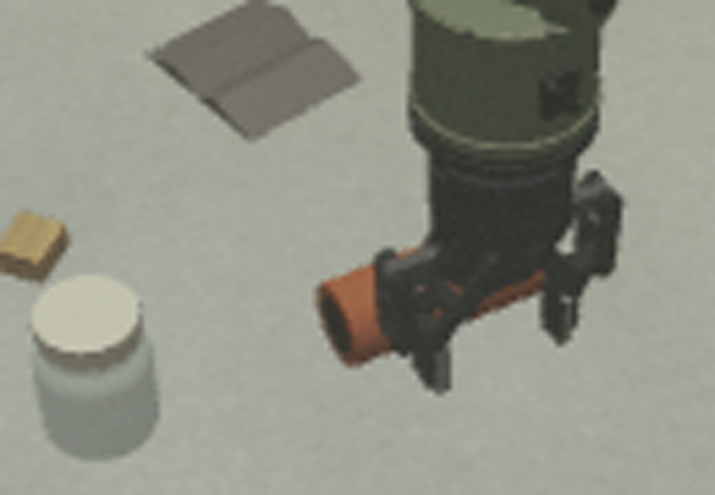

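The fingers stand just behind the pipe on its +y side, low enough, with one finger near each end. I'll start pushing.

```bash
python3 -m crank '0.07 -.002 0 0 0 0 0;0.07 -.002 0 0 0 0 0;0.07 -.002 0 0 0 0 0;0.07 -.002 0 0 0 0 0;0.07 -.002 0 0 0 0 0;0.07 -.002 0 0 0 0 0;0.07 -.002 0 0 0 0 0;0.07 -.002 0 0 0 0 0'
python3 -m crank '0.07 -.0025 0 0 0 0 0;0.07 -.0025 0 0 0 0 0;0.07 -.0025 0 0 0 0 0;0.07 -.0025 0 0 0 0 0;0.07 -.0025 0 0 0 0 0;0.07 -.0025 0 0 0 0 0;0.07 -.0025 0 0 0 0 0;0.07 -.0025 0 0 0 0 0'
python3 -m crank '0.07 -.0025 0 0 0 0 0;0.07 -.0025 0 0 0 0 0;0.07 -.0025 0 0 0 0 0;0.07 -.0025 0 0 0 0 0;0.07 -.0025 0 0 0 0 0;0.07 -.0025 0 0 0 0 0;0.07 -.0025 0 0 0 0 0;0.07 -.0025 0 0 0 0 0'
cat > look.py <<'E'
from m import *
import sys
for n in("scene","side"):
    f=grab_frame(n); W,C,_=cloud(f,(205,125,330,250))
    m=(C[:,0]>C[:,2]+40)&(C[:,0]>1.6*C[:,1])&(W[:,2]>.01)&(W[:,2]<.075)&(W[:,0]>.48)&(W[:,0]<.67)&(W[:,1]<.07)
    m&=abs(W[:,1]-np.median(W[m][:,1]))<.05
    P=W[m]; q=P[:,:2]-P[:,:2].mean(0); v=np.linalg.svd(q,full_matrices=0)[2][0]; 
    print(n,rect(W,m),"axis deg",np.degrees(np.arctan(v[1]/v[0])).round(1),"ztop",np.percentile(P[:,2],95).round(3),"x",P[:,0].min().round(3),P[:,0].max().round(3))
E
python3 look.py
```

```text
clock: 8.35
position: [0.585, 0.0427, -0.0039]
tool_rot: [3.142, -0.0, 1.49]
force: [-0.2, -0.5, 0.2]
grip_width: 0.0703
finger_force: 0.0
clock: 9.02
position: [0.5833, 0.0228, -0.0039]
tool_rot: [3.142, -0.0, 1.49]
force: [0.0, -0.9, -0.3]
grip_width: 0.07
finger_force: 0.1
clock: 9.68
position: [0.5817, 0.0028, -0.0039]
tool_rot: [-3.142, -0.0, 1.49]
force: [-0.2, -0.0, -0.8]
grip_width: 0.07
finger_force: 0.0
scene (array([ 0.5943, -0.0146]), array([0.0075, 0.1099]), 85.1, np.int64(23)) axis deg -5.6 ztop 0.044 x 0.539 0.649
side (array([ 0.5851, -0.0141]), array([0.0654, 0.1129]), 85.4, np.int64(182)) axis deg -7.2 ztop 0.051 x 0.529 0.642
```

```bash
python3 -m crank '0.07 -.003 0 0 0 0 0;0.07 -.003 0 0 0 0 0;0.07 -.003 0 0 0 0 0;0.07 -.003 0 0 0 0 0;0.07 -.003 0 0 0 0 0;0.07 -.003 0 0 0 0 0;0.07 -.003 0 0 0 0 0;0.07 -.003 0 0 0 0 0'
python3 -m crank '0.07 -.003 0 0 0 0 0;0.07 -.003 0 0 0 0 0;0.07 -.003 0 0 0 0 0;0.07 -.003 0 0 0 0 0;0.07 -.003 0 0 0 0 0;0.07 -.003 0 0 0 0 0;0.07 -.003 0 0 0 0 0;0.07 -.003 0 0 0 0 0'
python3 -m crank '0.07 -.003 0 0 0 0 0;0.07 -.003 0 0 0 0 0;0.07 -.003 0 0 0 0 0;0.07 -.003 0 0 0 0 0;0.07 -.003 0 0 0 0 0;0.07 -.003 0 0 0 0 0;0.07 -.003 0 0 0 0 0;0.07 -.003 0 0 0 0 0'
python3 -m crank '0.07 -.003 0 0 0 0 0;0.07 -.003 0 0 0 0 0;0.07 -.003 0 0 0 0 0;0.07 -.003 0 0 0 0 0;0.07 -.003 0 0 0 0 0;0.07 -.003 0 0 0 0 0;0.07 -.003 0 0 0 0 0;0.07 -.003 0 0 0 0 0'
python3 -m crank '0.07 -.003 0 0 0 0 0;0.07 -.003 0 0 0 0 0;0.07 -.003 0 0 0 0 0;0.07 -.003 0 0 0 0 0;0.07 -.0025 0 0 0 0 0;0.07 -.0015 0 0 0 0 0;0.07 -.001 0 0 0 0 0;0.07 0 0 0 0 0 0'
python3 look.py
python3 - <<'E'
from h import *
f=grab_frame("side");g=grab_frame("scene")
a=np.hstack([f["pixels"][110:240,220:350,::-1],g["pixels"][120:250,200:330,::-1]]);cv2.imwrite("pics/c3.png",cv2.resize(a,None,fx=3,fy=3,interpolation=cv2.INTER_CUBIC))
E
```

```text
clock: 10.45
position: [0.5797, -0.0212, -0.0039]
tool_rot: [3.142, 0.0, 1.49]
force: [-0.4, -0.2, -0.9]
grip_width: 0.0696
finger_force: 0.1
clock: 11.12
position: [0.5778, -0.0451, -0.0039]
tool_rot: [3.142, 0.0, 1.49]
force: [-0.0, -0.2, -0.3]
grip_width: 0.0702
finger_force: 0.0
clock: 11.78
position: [0.5759, -0.069, -0.0039]
tool_rot: [3.142, -0.0, 1.49]
force: [-0.5, 0.7, -0.2]
grip_width: 0.0701
finger_force: 0.0
clock: 12.45
position: [0.5739, -0.0929, -0.0039]
tool_rot: [-3.141, -0.0, 1.49]
force: [0.2, -0.1, -0.1]
grip_width: 0.07
finger_force: 0.0
clock: 13.12
position: [0.5725, -0.1097, -0.0039]
tool_rot: [-3.142, 0.0, 1.49]
force: [0.3, 0.9, -0.9]
grip_width: 0.0698
finger_force: 0.0
scene (array([ 0.5868, -0.1294]), array([0.011 , 0.1082]), 87.9, np.int64(29)) axis deg -4.7 ztop 0.044 x 0.533 0.641
side (array([ 0.5753, -0.1278]), array([0.0676, 0.1107]), 84.4, np.int64(181)) axis deg -7.0 ztop 0.051 x 0.52 0.628
```

View pics/c3.png

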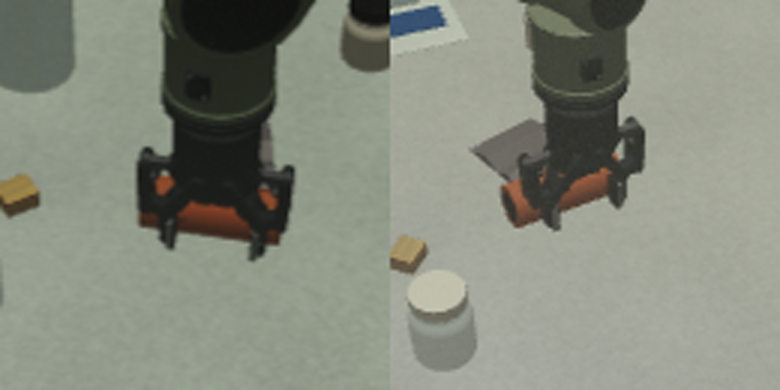

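The pipe rolls evenly ahead of both fingers and is close to the ramp. I'll keep pushing and turn it to match the cradle.

```bash
python3 -m crank '0.07 -.003 0 0 0 0 0;0.07 -.003 0 0 0 0 0;0.07 -.003 0 0 0 0 0;0.07 -.003 0 0 0 0 0;0.07 -.003 0 0 0 0 0;0.07 -.003 0 0 0 0 0;0.07 -.003 0 0 0 0 0;0.07 -.002 0 0 0 0 0'
python3 -m crank '0.07 -.0015 0 0 0 0 -1.5;0.07 -.0015 0 0 0 0 -1.5;0.07 -.0015 0 0 0 0 -1.5;0.07 -.0015 0 0 0 0 -1.5;0.07 -.0015 0 0 0 0 -1.5;0.07 -.0015 0 0 0 0 -1.5;0.07 -.0015 0 0 0 0 -1.5;0.07 -.0015 0 0 0 0 -1.4'
python3 look.py
python3 -m crank '0.07 -.0015 0 0 0 0 0;0.07 -.0015 0 0 0 0 0;0.07 -.0015 0 0 0 0 0;0.07 -.0015 0 0 0 0 0;0.07 -.0015 0 0 0 0 0;0.07 -.0015 0 0 0 0 0;0.07 -.0015 0 0 0 0 0;0.07 -.0015 0 0 0 0 0'
python3 look.py
```

```text
clock: 13.98
position: [0.5706, -0.133, -0.0039]
tool_rot: [-3.142, 0.0, 1.489]
force: [0.1, -0.5, -0.0]
grip_width: 0.07
finger_force: 0.0
clock: 14.65
position: [0.5708, -0.1446, -0.0039]
tool_rot: [3.142, -0.0, 1.7]
force: [-1.0, 0.7, 0.4]
grip_width: 0.0698
finger_force: 0.3
scene (array([ 0.582 , -0.1619]), array([0.1015, 0.0094]), 4.4, np.int64(17)) axis deg 6.2 ztop 0.045 x 0.532 0.633
side (array([ 0.5701, -0.1599]), array([0.1221, 0.0665]), 6.3, np.int64(212)) axis deg 7.2 ztop 0.051 x 0.509 0.63
clock: 15.42
position: [0.5724, -0.1565, -0.0039]
tool_rot: [-3.142, -0.0, 1.697]
force: [0.1, 2.8, 1.1]
grip_width: 0.0699
finger_force: 1.2
scene (array([ 0.5554, -0.1741]), array([0.033 , 0.0055]), 12.0, np.int64(11)) axis deg 12.3 ztop 0.047 x 0.539 0.571
side (array([ 0.5689, -0.1765]), array([0.1176, 0.0604]), 5.2, np.int64(187)) axis deg 6.4 ztop 0.056 x 0.51 0.629
```

```bash
python3 -m crank '0.07 -.0015 0 0 0 0 0;0.07 -.0015 0 0 0 0 0;0.07 -.0015 0 0 0 0 0;0.07 -.0015 0 0 0 0 0;0.07 -.0015 0 0 0 0 0;0.07 -.0015 0 0 0 0 0;0.07 -.0015 0 0 0 0 0;0.07 -.0015 0 0 0 0 0'
python3 -m crank '0.07 -.001 0 0 0 0 0;0.07 -.001 0 0 0 0 0;0.07 -.001 0 0 0 0 0;0.07 -.001 0 0 0 0 0;0.07 -.001 0 0 0 0 0;0.07 -.001 0 0 0 0 0;0.07 -.001 0 0 0 0 0;0.07 -.001 0 0 0 0 0'
python3 look.py
python3 -m crank '0.07 -.001 0 0 0 0 0;0.07 -.001 0 0 0 0 0;0.07 -.001 0 0 0 0 0;0.07 -.001 0 0 0 0 0;0.07 -.001 0 0 0 0 0;0.07 -.001 0 0 0 0 0;0.07 -.001 0 0 0 0 0;0.07 -.001 0 0 0 0 0'
python3 look.py
```

```text
clock: 16.18
position: [0.5739, -0.1684, -0.0039]
tool_rot: [-3.142, -0.0, 1.697]
force: [0.1, 1.9, 0.1]
grip_width: 0.0699
finger_force: 1.2
clock: 16.85
position: [0.5748, -0.1763, -0.0039]
tool_rot: [-3.142, 0.0, 1.697]
force: [-0.7, 1.8, 1.2]
grip_width: 0.07
finger_force: 1.1
scene (array([ 0.5557, -0.193 ]), array([0., 0.]), 0.0, np.int64(1)) axis deg 0.0 ztop 0.047 x 0.556 0.556
side (array([ 0.5767, -0.1909]), array([0.1104, 0.0656]), 5.5, np.int64(164)) axis deg 6.8 ztop 0.062 x 0.522 0.633
clock: 17.62
position: [0.5759, -0.1843, -0.0039]
tool_rot: [-3.142, 0.0, 1.697]
force: [0.7, 0.8, -0.5]
grip_width: 0.0699
finger_force: 0.0
scene (array([ 0.5344, -0.2083]), array([0.0357, 0.    ]), -156.4, np.int64(2)) axis deg 23.6 ztop 0.053 x 0.518 0.551
side (array([ 0.5776, -0.1992]), array([0.11  , 0.0606]), 6.9, np.int64(137)) axis deg 7.5 ztop 0.064 x 0.524 0.634
```

```bash
python3 -m crank '0.07 -.001 0 0 0 0 0;0.07 -.001 0 0 0 0 0;0.07 -.001 0 0 0 0 0;0.07 -.001 0 0 0 0 0;0.07 -.001 0 0 0 0 0;0.07 0 0 0 0 0 0;0.07 0 0 0 0 0 0;0.07 0 0 0 0 0 0'
python3 look.py
python3 -m crank '0.07 .004 0 0 0 0 0;0.07 .008 0 0 0 0 0;0.07 .01 0 0 0 0 0;0.07 .012 0 0 0 0 0;0.07 .012 0 0 0 0 0;0.07 .012 0 0 0 0 0;0.07 .01 0 0 0 0 0;0.07 0 0 0 0 0 0'
python3 look.py
```

```text
clock: 18.38
position: [0.5765, -0.189, -0.0039]
tool_rot: [-3.142, -0.0, 1.697]
force: [-0.3, 0.4, -0.1]
grip_width: 0.0701
finger_force: 0.0
scene (array([ 0.6121, -0.2169]), array([0.0609, 0.0033]), 12.1, np.int64(4)) axis deg 10.9 ztop 0.048 x 0.582 0.642
side (array([ 0.5792, -0.2199]), array([0.1113, 0.0438]), 8.1, np.int64(125)) axis deg 9.1 ztop 0.056 x 0.525 0.635
clock: 19.15
position: [0.5679, -0.1184, -0.0037]
tool_rot: [3.141, -0.001, 1.701]
force: [-0.1, 0.5, -1.1]
grip_width: 0.0698
finger_force: 0.0
scene (array([ 0.5927, -0.2171]), array([0.0857, 0.0134]), 11.7, np.int64(62)) axis deg 9.0 ztop 0.049 x 0.552 0.636
side (array([ 0.5793, -0.2327]), array([0.1253, 0.0426]), 6.3, np.int64(185)) axis deg 7.1 ztop 0.055 x 0.516 0.642
```

The pipe has dropped into the groove. I'll lift clear, shut the fingers, go beyond the +x end and measure.

```bash
python3 -m crank '0.07 .002 0 -.03 0 0 0;0.07 0 0 -.035 0 0 0;0.03 0 0 -.035 0 0 0;0 -.0205 .0158 -.02 0 0 0;0 -.0205 .0158 0 0 0 0;0 -.0205 .0158 0 0 0 0;0 -.0205 .0158 0 0 0 0;0 -.0205 .0158 0 0 0 0'
python3 -m crank '0 -.022 .0156 0 0 0 0;0 0 0 0 0 0 0;0 0 0 0 0 0 0;0 0 0 0 0 0 0;0 0 0 0 0 0 0;0 0 0 0 0 0 0;0 0 0 0 0 0 0;0 0 0 0 0 0 0'
python3 look.py
python3 - <<'E'
from h import *
f=grab_frame("side");g=grab_frame("scene")
a=np.hstack([f["pixels"][120:210,230:350,::-1],g["pixels"][130:220,190:310,::-1]]);cv2.imwrite("pics/c4.png",cv2.resize(a,None,fx=3.3,fy=3.3,interpolation=cv2.INTER_CUBIC))
f=grab_frame("wrist");H=np.array(f["hand_eye"]);fl=210/np.tan(np.radians(f["vertical_fov"])/2)
V,U=np.mgrid[:420,:560];d=f["depth"]
P=np.stack([(U-f["cx"])/fl*d,(V-f["cy"])/fl*d,d],-1)@H[:3,:3].T+H[:3,3]
m=(d>0)&(d<.18)&(P[...,2]>-.06)&(P[...,2]<.05)
Q=P[m];print(len(Q),np.percentile(Q,[1,50,99],axis=0).round(3))
for z in np.arange(-.06,.02,.006):
    k=(Q[:,2]>z)&(Q[:,2]<z+.006)
    if k.sum()>5: print(z.round(3),k.sum(),np.percentile(Q[k][:,1],[1,99]).round(4),np.percentile(Q[k][:,0],[1,99]).round(4))
E
```

```text
clock: 19.92
position: [0.6594, -0.2137, 0.1163]
tool_rot: [-3.142, 0.001, 1.696]
force: [-0.2, -0.3, -0.2]
grip_width: 0.0004
finger_force: 0.0
clock: 20.58
position: [0.6772, -0.231, 0.1164]
tool_rot: [3.141, 0.0, 1.698]
force: [-0.4, -0.1, 0.3]
grip_width: 0.0001
finger_force: 0.0
scene (array([ 0.5776, -0.2209]), array([0.117 , 0.0099]), 10.0, np.int64(44)) axis deg 8.4 ztop 0.05 x 0.52 0.636
side (array([ 0.5792, -0.2328]), array([0.1259, 0.0475]), 4.7, np.int64(598)) axis deg 7.8 ztop 0.055 x 0.515 0.643
5981 [[-0.008 -0.031 -0.06 ]
 [ 0.011 -0.    -0.05 ]
 [ 0.014  0.03  -0.014]]
-0.06 2315 [-0.0324  0.0321] [-0.0084  0.0146]
-0.054 798 [-0.0262  0.0253] [-0.0046  0.0146]
-0.048 737 [-0.0081  0.0063] [-0.01    0.0125]
-0.042 520 [-0.0137  0.0131] [0.0069 0.0124]
-0.036 514 [-0.0135  0.0131] [0.0069 0.0123]
-0.03 462 [-0.0136  0.0129] [0.0068 0.0122]
-0.024 398 [-0.0136  0.0129] [0.007  0.0122]
-0.018 233 [-0.0123  0.0114] [0.0071 0.0122]
```

View pics/c4.png

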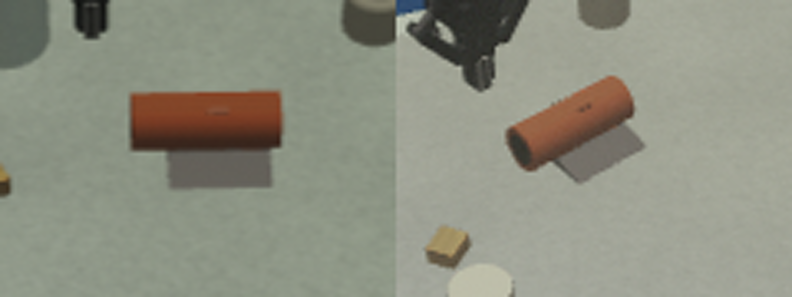

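The pipe is seated. In the side crop its ends are at u=131 and 281, with the cradle foot from 167 to 272 (v=187). It's about 1 cm too far toward +x.

Run:
```python
from h import *
import pickle
f=pickle.load(open("side.pkl","rb"))
a=np.array([.992,.126])
def s(u,v,z): 
    w=world(f,230+u/3.3-.35,120+v/3.3-.35,z); return w.round(4),((w[:2]-[.5685,-.2415])@a).round(4)
for p in((131,121,.05),(281,121,.05),(131,93,.05),(281,92,.05),(131,149,.025),(281,149,.025),(168,188,0),(272,186,0)): print(p,s(*p))
```

```text
(131, 121, 0.05) (array([ 0.6414, -0.2076,  0.05  ]), np.float64(0.0766))
(281, 121, 0.05) (array([ 0.514 , -0.2219,  0.05  ]), np.float64(-0.0516))
(131, 93, 0.05) (array([ 0.6453, -0.2432,  0.05  ]), np.float64(0.076))
(281, 92, 0.05) (array([ 0.516 , -0.2591,  0.05  ]), np.float64(-0.0543))
(131, 149, 0.025) (array([ 0.6405, -0.1994,  0.025 ]), np.float64(0.0767))
(281, 149, 0.025) (array([ 0.512 , -0.2138,  0.025 ]), np.float64(-0.0525))
(168, 188, 0) (array([ 0.6063, -0.1807,  0.    ]), np.float64(0.0452))
(272, 186, 0) (array([ 0.5172, -0.1931,  0.    ]), np.float64(-0.0448))
```

```bash
python3 -m crank '0 .001 0 .02 0 0 0;0 .001 0 .03 0 0 0;0 .001 0 .025 0 0 0;0 0 0 .015 0 0 0;0 0 0 .01 0 0 0;0 0 0 .004 0 0 0;0 0 0 0 0 0 0;0 0 0 0 0 0 0'
python3 -m crank '0 0 -.003 0 0 0 0;0 0 -.003 0 0 0 0;0 0 -.003 0 0 0 0;0 0 -.003 0 0 0 0;0 0 -.002 0 0 0 0;0 0 -.0015 0 0 0 0;0 0 -.001 0 0 0 0;0 0 -.001 0 0 0 0'
python3 -m crank '0 0 -.0015 0 0 0 0;0 0 -.0015 0 0 0 0;0 0 -.0015 0 0 0 0;0 0 -.0015 0 0 0 0;0 0 -.0015 0 0 0 0;0 0 -.001 0 0 0 0;0 0 -.001 0 0 0 0;0 0 -.0005 0 0 0 0'
python3 look.py
```

```text
clock: 21.5
position: [0.6775, -0.2284, 0.0132]
tool_rot: [3.14, 0.0, 1.697]
force: [0.9, 0.9, -0.2]
grip_width: 0.0
finger_force: 0.0
clock: 22.17
position: [0.6594, -0.2305, 0.0121]
tool_rot: [3.142, -0.0, 1.697]
force: [0.0, 0.3, -0.1]
grip_width: -0.0004
finger_force: 0.0
clock: 22.83
position: [0.6495, -0.2317, 0.0121]
tool_rot: [3.142, 0.0, 1.697]
force: [1.1, -0.3, 0.2]
grip_width: 0.0001
finger_force: 0.7
scene (array([ 0.5693, -0.2219]), array([0.1209, 0.0148]), 7.2, np.int64(95)) axis deg 8.5 ztop 0.05 x 0.509 0.63
side (array([ 0.5707, -0.233 ]), array([0.1255, 0.0447]), 6.3, np.int64(594)) axis deg 8.0 ztop 0.055 x 0.507 0.634
```

```bash
python3 -m crank '0 0 -.001 0 0 0 0;0 0 -.001 0 0 0 0;0 0 -.0008 0 0 0 0;0 0 0 0 0 0 0;0 0 0 0 0 0 0;0 0 .004 0 0 0 0;0 0 .01 0 0 0 0;0 0 .015 0 0 0 0'
python3 -m crank '0 0 .005 -.02 0 0 0;0 0 0 -.03 0 0 0;0 0 0 -.03 0 0 0;0 0 0.02 -.03 0 0 0;0 0 .02 0 0 0 0;0 0 0 0 0 0 0;0 0 0 0 0 0 0;0 0 0 0 0 0 0'
python3 look.py
python3 - <<'E'
from h import *
f=grab_frame("side");g=grab_frame("scene")
a=f["pixels"][125:200,235:345,::-1];cv2.imwrite("pics/c5.png",cv2.resize(a,None,fx=7,fy=7,interpolation=cv2.INTER_CUBIC))
E
```

```text
clock: 23.6
position: [0.6752, -0.229, 0.0121]
tool_rot: [-3.141, 0.0, 1.697]
force: [-0.7, 0.2, 0.2]
grip_width: -0.0001
finger_force: 0.0
clock: 24.27
position: [0.7196, -0.2227, 0.1214]
tool_rot: [-3.14, -0.0, 1.697]
force: [0.6, 0.0, 1.6]
grip_width: -0.0002
finger_force: 0.0
scene (array([ 0.5656, -0.222 ]), array([0.1211, 0.0114]), 9.3, np.int64(45)) axis deg 8.8 ztop 0.047 x 0.505 0.625
side (array([ 0.5677, -0.233 ]), array([0.1257, 0.0448]), 6.0, np.int64(592)) axis deg 8.1 ztop 0.055 x 0.504 0.631
```

View pics/c5.png

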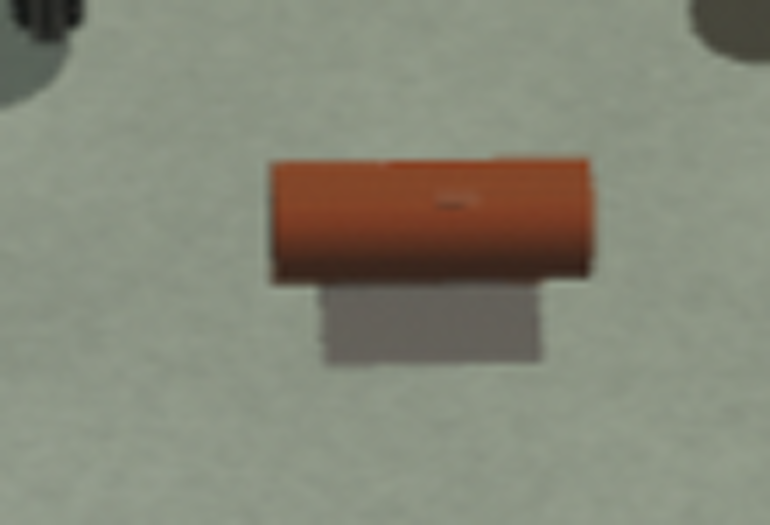

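The pipe rests in the groove with overhangs of about 48 and 51 px in the crop, left and right, so it is centred within about 1 mm. The robot is clear.

```bash
python3 -c "
from workcell import bot
print(bot.job_done())"
```

```text
the job is handed in; nothing more can be done
None
```

The clay pipe stub was rolled over the ramp into the wide cradle's groove and centred there to within about 1 mm by a push on its end. The job has been handed in with the robot clear; no verdict came back.

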